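Start the bench grinder in the right order

ROBOT

A 6-joint arm with a two-finger parallel gripper is mounted at the origin on the work surface. World frame = base frame: x ahead of the robot, y to its left, z up, the work surface at z = 0. Lengths are in mm, angles in rad, forces in N, time in s.
With the tool pointing down it reaches from about 400 to 925 mm from the base axis. Payload 12.5 kg.
Tool frame: the origin (TCP) lies at the centre of the arm's flange, where the gripper is bolted on; the fingertips stand 190 mm ahead of it and the grasp point (between the pads) lies 171 mm ahead of it; z points along the fingers, y is the line along which they close (so a half turn about z gives the same grasp; the last joint's range is limited). The gripper opens to 95 mm and grips with 3 to 60 N. Pads are 20 mm wide; open, the fingers measure 119 mm over their backs; the gripper's body (75 mm by 180 mm) begins 59 mm behind the grasp point.
Start: joints at [-1.237, 0.491, 1.559, -0, 1.092, -0.106], TCP at [266.118, -565.514, 404.761] pointing down, gripper open.
Joint ranges: [-3.1, 3.1], [-0.84, 2.19], [0.05, 2.79], [-1.13, 4.28], [0.06, 2.93], [-2.69, 2.69]. Speed limits (rad/s): [2.22, 2.22, 2.79, 3.14, 3.14, 3.14].

INTERFACE

Orientations are given as [roll, pitch, yaw] about the fixed x, y, z axes, in that order (R = Rz(yaw) Ry(pitch) Rx(roll)).
In Python, from cell import env, read_camera, search_frame, cut_out gives the robot as it stands. The module is installed in compiled form; this text tells all that it offers.
- The arm moves only by the tool move_arm, never from a script. Its argument "commands" is a list of rows, each a list of 3 entries, a list of its own where there are three numbers: the shift along the world's x, y, z normalised to -1 to 1, where 1 is 0.03 m, then the turn about the world's z normalised to -1 to 1, where 1 is 0.08 rad, then the opening, from -1 (shut) to 1 (fully open), so that 0 is half open. A call has 1 to 20 rows; each row shifts and turns the commanded pose from where the row before left it; what a row does not reach is not made up. A row lasts 1/12 s, in which the tool goes at most 41.7 mm and 7.16 degrees, less where a joint would pass 70% of its speed; a pose out of reach is approached as far as the arm can. A call with a number of a shift or a turn outside -1 to 1 is refused whole. A call with a gripper value outside its range is refused whole. The fingers move at their own pace and stop on an object; the grip force is fixed at half the most. Time passes only in rows, so rows that do not move let the fingers close. It gives the time, the measured TCP pose, the force, the opening and the grip force at its end, in the units of the state.
- env.state(): the state, without advancing time (a new reading comes with each control period).
- read_camera(name): name is "scene" or "top" or "wrist"; returns a dict with "image" (480x640x3 uint8, red, green, blue), "fx", "fy", "cx", "cy" (pixels), "D" ([k1, k2, p1, p2, k3] as OpenCV has them; the pictures are not rectified), "rvec" (rotation vector, rad) and "tvec" (3), from world to camera coordinates, as OpenCV has them. Camera axes: x right, y down, z forward; pixel columns grow to the right and rows downward; lengths in mm; the calibration is good to about 2 mm. A picture is of the moment at which its call begins. There is no depth.
- env.job_done(): hands the job in; it is judged then, once.
Trained networks look in a picture, given as the dict that the camera call returned (one of the last four; its "shot" number tells which), for a name from the list of things; names that differ only in an ending like _2 or _b are one class to them, and where a whole thing is asked for, a point or a joint stands for the part that bears it (a point fixed in the world has none). Each returns a list of dicts, best first, with "confidence" (0 to 1); they miss things now and then, are a little off and sometimes report something else, mostly with a low value. They report only what shows in the picture. A call takes as long as a camera call. They do not tell look-alikes from the thing itself.
- search_frame(thing, picture): "at" ([column, row] in pixels, amid what is visible of it).
- cut_out(thing, picture): "region" (480x640 bool, what is visible of it) and "at" ([column, row] in pixels, amid what is visible of it).
The state is a dict: "t": time; "joints": joint angles; "qvel": joint speeds; "tau": joint torques, N m; "eef_pos": TCP position; "tcp_rot": TCP orientation; "ft_force": force on the tool from outside, world axes, zero at the start; "moment": the same for the moment, N m; "opening": opening from 0.0 (shut) to 1.0 (fully open); "grip_force": force on a finger pad.
Only numpy, scipy, OpenCV 4.12 (cv2) and the standard library are available. Lean on these libraries where they do the work, as an engineer would, in place of code of your own. Each camera call takes 0.05 s, during which the arm holds its last target. There are 200 camera calls.

TASK

Start the bench grinder the way the shop wants it: first switch on the dust extractor by pushing the raised end of the paddle rocker on the loose grey box right down, then press the square reset button on the metal push-button station fully in so that it stays in, and then press the small round start button fully in, keep it in for at least one second and let it come back out. Touch the controls with the fingers only: do not pick up or shift the loose box, never press the large mushroom stop button or press a control before its turn, and leave the other things on the bench where they stand.

Things in the scene. Friction and masses are not known exactly. Their poses are not given: they have to be found in the camera images.
- switch_box: Loose grey box of the dust extractor, 120 x 76 x 45 mm high (about 0.8 kg), standing on rubber feet on the bench at any yaw; on its top a white V-shaped paddle rocker. Origin at the centre of its underside, z up. The raised end of the rocker lies towards its own +x (long axis), away from the end with the stub of a black cable gland.
- rocker_raised (a point): Point on the upper face of the rocker's raised half (32 long, 44 wide), 24 mm from the pivot, mid-width; moves with it. Pivot: over the box's centre, 55 mm above the bench. Off: this half rises outwards at 0.4 rad, the point 68 mm above the bench and 21 mm from the centre towards the box's +x. Fully on: level, 59 mm above the bench, 24 mm from the centre. Axes at joint 0: the box's.
- rocker (a joint): Rocker angle in rad: 0 off (the +x end raised), 0.4 fully on (the +x end pressed down level). It has plain friction (about 2 to 4 N at the end) and stays where it is left.
- station: Metal push-button station of the grinder, fixed to the bench, 90 mm (its x) x 240 mm (its y) x 55 mm high. Origin at the centre of its underside. Three press-down buttons sit in a row along its y at -72, 0 and +72 mm, in an order that changes; all move straight down.
- reset_top (a point): Centre of the top of the black square reset button, 30 x 30 mm, in a square steel collar; top 18 mm above the station's top (73 mm above the bench) when out, 12 mm above its collar. Axes: the station's; z up. Moves with the button.
- reset (a joint): Reset travel in m: 0 out, 0.008 fully in. Moves against about 3 N of friction and stays in once pressed.
- start_top (a point): Centre of the top of the black small round start button, 28 mm in diameter, in a round steel collar; top 18 mm above the station's top (73 mm above the bench) when out. Moves with the button.
- start (a joint): Start travel in m: 0 out, 0.007 fully in. A spring pushes it back out: 1.5 N at the beginning, 5 N fully in.
- stop_top (a point): Centre of the top of the black mushroom stop button, 48 mm in diameter, standing 34 mm above the station's top (89 mm above the bench), on a thinner stem. To be left alone.
- stop (a joint): Stop travel in m: 0 out, 0.006 fully in; sprung, 5 to 11 N. Must stay out.
- stub_center (a point): Centre of a short steel round-bar offcut standing upright, 28 mm in diameter and 45 mm high, loose; a bystander.
- socket_mid (a point): Point half-way up a dark steel wrench socket standing upright, 28 mm in diameter and 38 mm high, loose; a bystander.
- spray_mid (a point): Point half-way up a spray can standing upright, 56 mm in diameter and 170 mm high, loose; a bystander beyond the work.
- disc_mid (a point): Centre of a flat grinding disc lying on the bench, 110 mm in diameter and 7 mm thick, loose; a bystander beyond the work.
Mind the look-alikes: they are no part of the job. Leave any green or red look-alike of the switch_box alone.

How it is judged:
By the outcome, as a careful person would: the job done as asked, in the order asked, and still so for the second after the job is handed in, with the robot touching nothing.
It also fails if it takes over 51 s, if anything falls off the work surface, if the arm or the gripper's body presses on something with over 40 N, if the wrist force passes 120 N, or if a joint passes its speed limit or range.

## Working session

There is one attempt and no reset: what is moved stays moved. The work goes in short steps, Python scripts to look and compute and a tool call to move; the robot and the scene stay as the last step left them, time stands still between calls to the robot, and variables do not carry over. Pictures are saved under pics/ and viewed, at most 10 in all, crops included, and the job is handed in when it is done.

Besides the shell and the picture viewer there is one more tool, called after "Call:" in YAML: its name, and indented under it one key for each argument. move_arm: Moves the arm, as the interface text tells. Its arguments: {"type":"object","properties":{"commands":{"type":"array","items":{"type":"array"}}},"required":["commands"]}

```bash
mkdir -p pics; cat > h.py <<'E'
import numpy as np, cv2
from cell import env, read_camera, search_frame, cut_out
def K(p): return np.array([[p["fx"],0,p["cx"]],[0,p["fy"],p["cy"]],[0,0,1.]])
def ray(p,uv):
    R=cv2.Rodrigues(np.array(p["rvec"],float))[0]; t=np.array(p["tvec"],float).ravel()
    n=cv2.undistortPoints(np.array([[uv]],float),K(p),np.array(p["D"],float)).ravel()
    return -R.T@t, R.T@np.array([n[0],n[1],1])
def at_z(p,uv,z):
    o,d=ray(p,uv); return o+d*(z-o[2])/d[2]
def proj(p,X):
    return cv2.projectPoints(np.array(X,float).reshape(-1,1,3),np.array(p["rvec"],float),np.array(p["tvec"],float),K(p),np.array(p["D"],float))[0].reshape(-1,2)
def save(p,n): cv2.imwrite(f"pics/{n}.png",cv2.cvtColor(p["image"],cv2.COLOR_RGB2BGR))
E
python3 - <<'E'
from h import *
np.set_printoptions(precision=1,suppress=True)
Z=dict(switch_box=45,rocker_raised=68,station=55,reset_top=73,start_top=73,stop_top=89,stub_center=22,socket_mid=19,spray_mid=85,disc_mid=4)
for c in ("top","scene"):
    p=read_camera(c); save(p,c+"0"); print(c,ray(p,(320,240))[0])
    for k,z in Z.items():
        for r in search_frame(k,p)[:3]: print(k,round(r["confidence"],2),np.array(r["at"]),at_z(p,r["at"],z)[:2])
print(env.state())
E
```

```text
top [431.8  26.8 925. ]
switch_box 0.96 [150.9 213.2] [628.7 333.5]
switch_box 0.95 [249.6 352.2] [383. 145.]
switch_box 0.86 [236.5 249.7] [562.5 172.9]
rocker_raised 0.71 [229.5 246.5] [564.7 181.6]
rocker_raised 0.66 [148.9 212.4] [625.  329.2]
rocker_raised 0.6 [246.1 351.9] [384.7 147.9]
station 0.91 [439.5 231.9] [ 595.3 -189.4]
reset_top 0.7 [435.3 232.5] [ 590.7 -177.4]
reset_top 0.66 [439.3 219.3] [ 614.4 -185.4]
reset_top 0.41 [296.1 117.2] [802.8  68.9]
start_top 0.62 [479.6 225.7] [ 603.5 -257.7]
stop_top 0.59 [405.1 213.1] [ 621.4 -122.1]
stop_top 0.17 [441.1 218.3] [ 612.8 -184.7]
stub_center 0.58 [330.6 296.3] [482.2   4.3]
stub_center 0.47 [401.9 213.4] [ 636. -128.]
socket_mid 0.49 [334.1 243.3] [579.4  -2. ]
socket_mid 0.32 [440.4 218.6] [ 627.3 -201. ]
spray_mid 0.92 [296.  113.8] [804.2  68.6]
disc_mid 0.84 [401.2 138. ] [ 791.5 -134. ]
disc_mid 0.59 [402.8 211.3] [ 644.1 -132.9]
scene [1219.2 -293.8  537. ]
switch_box 0.92 [316.1 213.4] [407.2 129.1]
switch_box 0.86 [366.9 244.2] [576.9 161.3]
switch_box 0.61 [449.6 244.7] [658.3 315.5]
rocker_raised 0.79 [370.5 239.3] [594.5 156.8]
rocker_raised 0.75 [322.4 201.4] [398.9 150.2]
rocker_raised 0.65 [449.9 232.2] [647.1 321.5]
station 0.97 [202.6 321.6] [ 665.7 -210.6]
reset_top 0.6 [203.2 295.8] [ 624.5 -196. ]
start_top 0.74 [159.5 301.9] [ 607.5 -264.3]
stop_top 0.66 [245.7 284.2] [ 647.2 -127.9]
stub_center 0.53 [280.4 248.2] [474.9   7.1]
socket_mid 0.67 [296.  276.4] [579.3  -4.9]
spray_mid 0.76 [395.6 297.1] [785.9  77.7]
disc_mid 0.78 [283.9 383.6] [ 799.3 -129.2]
{'t': 1.1, 'joints': array([-1.2,  0.5,  1.6, -0. ,  1.1, -0.1]), 'qvel': array([-0.,  0.,  0., -0.,  0., -0.]), 'tau': array([ -0. , -61.2, -25.8,   0.1,   0. ,  -0. ]), 'eef_pos': array([ 266.1, -565.5,  404.8]), 'tcp_rot': array([3.1, 0. , 0.4]), 'ft_force': array([-0.1,  1.1,  0.2]), 'moment': array([ 0.,  0., -0.]), 'grip_force': 0.0, 'opening': 0.9995095546586822}
```

```bash
python3 - <<'E'
import cv2
i=cv2.imread("pics/top0.png")
cv2.imwrite("pics/top0c.png",cv2.resize(i[80:400,100:530],None,fx=1.86,fy=1.86,interpolation=cv2.INTER_CUBIC))
i=cv2.imread("pics/scene0.png")
cv2.imwrite("pics/scene0c.png",cv2.resize(i[150:420,110:500],None,fx=2.05,fy=2.05,interpolation=cv2.INTER_CUBIC))
E
```

```text
(no output)
```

View pics/top0c.png

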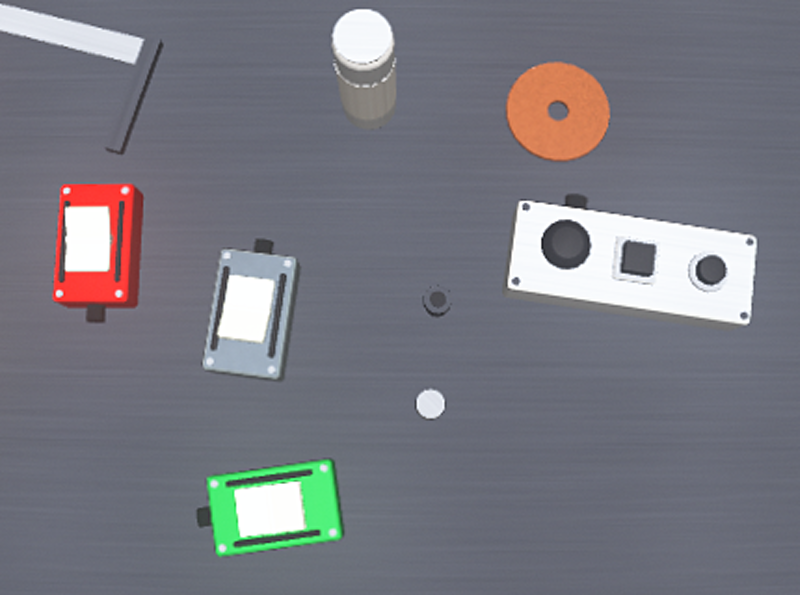

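View pics/scene0c.png

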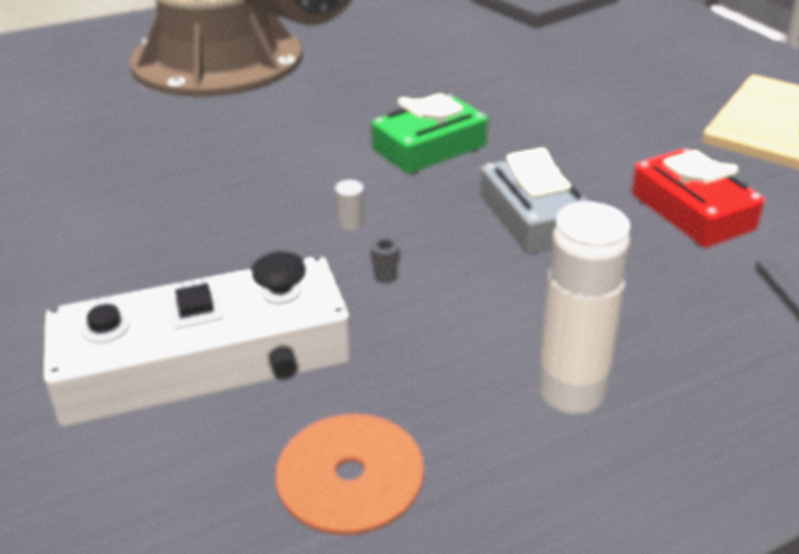

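The top view shows the grey box at crop (250,314), with its gland at (263,246) towards +x, so the raised end faces roughly −x. On the station, stop is at (566,244), the square reset at (637,258) and start at (711,270). The scene view confirms this order.

```bash
python3 - <<'E'
from h import *
np.set_printoptions(precision=1,suppress=True)
p=read_camera("top")
f=lambda c,z: at_z(p,(c[0]/1.86+100,c[1]/1.86+80),z)[:2]
b=[f(c,45) for c in [(226,255),(287,263),(271,370),(209,361)]]
print("box",np.array(b),np.mean(b,0)); d=(b[3]+b[2]-b[0]-b[1]); d/=np.linalg.norm(d); print("box +x",d,np.arctan2(d[1],d[0])); print("press",np.mean(b,0)+22*d, f((263,246),25))
s=[f(c,55) for c in [(525,207),(750,241),(743,315),(516,281)]]
print("st",np.array(s),np.mean(s,0)); e=s[1]+s[2]-s[0]-s[3]; e/=np.linalg.norm(e)
print("dir",e); print("from st: reset",np.mean(s,0),"start",np.mean(s,0)+72*e)
for n,z in (("reset_top",73),("start_top",73),("stop_top",89)):
    for r in cut_out(n,p)[:2]: print(n,r["confidence"],at_z(p,r["at"],z)[:2],r["region"].sum())
print("pix", f((637,258),73),f((711,270),73),f((566,244),89))
E
```

```text
box [[621.9 202.3]
 [614.2 142.5]
 [510.5 154.9]
 [518.5 214.7]] [566.3 178.6]
box +x [-1.   0.1] 3.022270282661624
press [544.4 181.2] [635.5 169.6]
st [[ 669.1  -87.7]
 [ 637.6 -309.9]
 [ 564.1 -298.4]
 [ 596.   -77.8]] [ 616.7 -193.5]
dir [-0.1 -1. ]
from st: reset [ 616.7 -193.5] start [ 606.5 -264.7]
reset_top 0.56 [ 617.7 -191.1] 329
reset_top 0.56 [806.5  68.8] 1744
start_top 0.48 [805.8  65.9] 1786
start_top 0.47 [ 605.  -260.5] 163
stop_top 0.96 [ 620.3 -119.1] 552
stop_top 0.52 [559.9 173.3] 854
pix [ 615.5 -191.2] [ 604.5 -262.6] [ 624.8 -120.8]
```

Call:
move_arm:
  commands:
    - [[0.4, 0.9, 0], -0.3, -1]
    - [[0.4, 0.9, 0], -0.3, -1]
    - [[0.4, 0.9, 0], -0.3, -1]
    - [[0.4, 0.9, 0], -0.3, -1]
    - [[0.4, 0.9, 0], -0.3, -1]
    - [[0.4, 0.9, 0], -0.3, -1]
    - [[0.4, 0.9, 0], -0.3, -1]
    - [[0.4, 0.9, 0], -0.3, -1]
    - [[0.4, 0.9, 0], -0.3, -1]
    - [[0.4, 0.9, 0], -0.3, -1]
    - [[0.4, 0.9, 0], -0.3, -1]
    - [[0.4, 0.9, 0], -0.3, -1]
    - [[0.4, 0.9, 0], -0.3, -1]
    - [[0.4, 0.9, 0], -0.3, -1]
    - [[0.4, 0.9, 0], -0.3, -1]
    - [[0.4, 0.9, 0], -0.3, -1]
    - [[0.4, 0.9, 0], -0.3, -1]
    - [[0.4, 0.9, 0], -0.3, -1]

```text
t: 2.8
eef_pos: [482.5, -78.1, 404.9]
tcp_rot: [3.141, -0.0, 0.007]
ft_force: [-0.0, -0.5, -0.5]
opening: 0.004
grip_force: 0.0
```

Call:
move_arm:
  commands:
    - [[0.2, 0.86, 0], -0.15, -1]
    - [[0.2, 0.86, 0], -0.15, -1]
    - [[0.2, 0.86, 0], -0.15, -1]
    - [[0.2, 0.86, 0], -0.15, -1]
    - [[0.2, 0.86, 0], -0.15, -1]
    - [[0.2, 0.86, 0], -0.15, -1]
    - [[0.2, 0.86, 0], -0.15, -1]
    - [[0.2, 0.86, 0], -0.15, -1]
    - [[0.2, 0.86, 0], -0.15, -1]
    - [[0.2, 0.86, 0], -0.15, -1]
    - [[0, 0, 0], 0, -1]
    - [[0, 0, 0], 0, -1]

```text
t: 3.8
eef_pos: [542.0, 179.5, 404.5]
tcp_rot: [3.141, 0.0, -0.11]
ft_force: [0.1, 0.4, -0.4]
opening: 0.003
grip_force: 0.0
```

```bash
python3 - <<'E'
from h import *
p=read_camera("wrist"); i=p["image"].copy(); print(ray(p,(320,240))[0],env.state()["eef_pos"])
c=np.array([566.3,178.6]);d=np.array([-.993,.119]);e=np.array([-d[1],d[0]])
P=[[*(c+d*x+e*y),45] for x,y in((60,38),(60,-38),(-60,-38),(-60,38))]
cv2.polylines(i,[proj(p,P).astype(int)],True,(255,0,0),1)
P=[[*(c+d*x+e*y),z] for x,y,z in((29.5,22,71),(29.5,-22,71),(0,-22,59),(0,22,59),(21,0,68))]
for q in proj(p,P): cv2.circle(i,tuple(int(v) for v in q),3,(0,0,255),1)
cv2.imwrite("pics/w1.png",i[:,:,::-1])
E
```

```text
[613.71902599 171.81778428 384.83912281] [541.9457818  178.60588263 404.53156907]
```

View pics/w1.png

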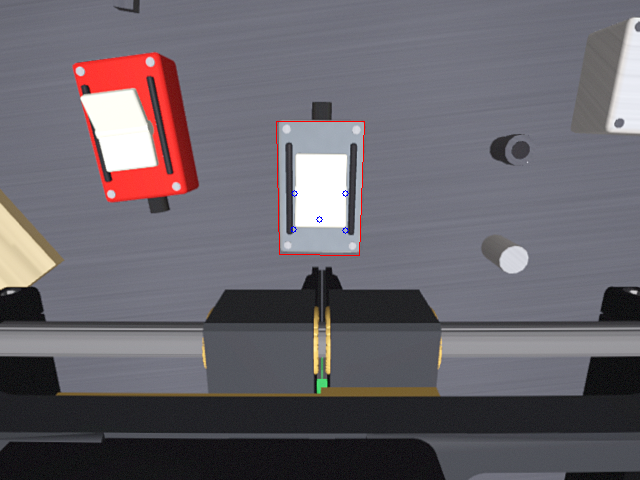

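The box outline (277,121)–(360,255) and the rocker corners fit the estimate to 1–2 mm, and the raised edge is on the near side. I'll descend now.

Call:
move_arm:
  commands:
    - [[0.07, 0.06, -0.9], 0, -1]
    - [[0, 0, -0.9], 0, -1]
    - [[0, 0, -0.9], 0, -1]
    - [[0, 0, -0.9], 0, -1]
    - [[0, 0, -0.8], 0, -1]
    - [[0, 0, -0.1], 0, -1]
    - [[0, 0, -0.1], 0, -1]
    - [[0, 0, -0.1], 0, -1]
    - [[0, 0, -0.1], 0, -1]
    - [[0, 0, -0.1], 0, -1]
    - [[0, 0, -0.1], 0, -1]
    - [[0, 0, 0], 0, -1]

```text
t: 4.85
eef_pos: [544.1, 180.3, 254.9]
tcp_rot: [-3.142, -0.0, -0.112]
ft_force: [-0.7, -0.2, 1.1]
opening: 0.002
grip_force: 0.6
```

Call:
move_arm:
  commands:
    - [[0, 0, -0.1], 0, -1]
    - [[0, 0, -0.05], 0, -1]
    - [[0, 0, -0.05], 0, -1]
    - [[0, 0, 0], 0, -1]
    - [[0, 0, 0], 0, -1]

```text
t: 5.27
eef_pos: [544.2, 180.3, 249.3]
tcp_rot: [-3.142, -0.0, -0.112]
ft_force: [-3.8, 0.7, 9.1]
opening: 0.003
grip_force: 4.5
```

Call:
move_arm:
  commands:
    - [[0, 0, -0.03], 0, -1]
    - [[0, 0, -0.03], 0, -1]
    - [[0, 0, 0], 0, -1]
    - [[0, 0, 0], 0, -1]

```text
t: 5.6
eef_pos: [544.0, 180.4, 248.9]
tcp_rot: [-3.141, -0.001, -0.112]
ft_force: [-8.7, -1.3, 26.8]
opening: 0.002
grip_force: 13.2
```

The rocker has bottomed out at 27 N. I'll rise and check it.

Call:
move_arm:
  commands:
    - [[0, 0, 0.1], 0, -1]
    - [[0, 0, 0.9], 0, -1]
    - [[0, 0, 1], 0, -1]
    - [[0, 0, 1], 0, -1]
    - [[0, 0, 1], 0, -1]
    - [[0, 0, 1], 0, -1]
    - [[0, 0, 0.2], 0, -1]
    - [[0, 0, 0], 0, -1]

```text
t: 6.27
eef_pos: [544.3, 180.3, 405.0]
tcp_rot: [-3.14, -0.004, -0.112]
ft_force: [-0.9, 0.0, -0.5]
opening: 0.004
grip_force: 0.0
```

```bash
python3 - <<'E'
from h import *
p=read_camera("wrist"); i=p["image"].copy(); print(env.state()["eef_pos"],env.state()["ft_force"])
c=np.array([566.3,178.6]);d=np.array([-.993,.119]);e=np.array([-d[1],d[0]])
P=[[*(c+d*x+e*y),45] for x,y in((60,38),(60,-38),(-60,-38),(-60,38))]
cv2.polylines(i,[proj(p,P).astype(int)],True,(255,0,0),1)
for x,y,z in((32,22,59),(32,-22,59),(-29.5,-22,71),(-29.5,22,71)):
    q=proj(p,[[*(c+d*x+e*y),z]])[0]; cv2.circle(i,tuple(int(v) for v in q),3,(0,0,255),1)
s=read_camera("scene")["image"]
a=cv2.resize(i[80:280,220:420],(400,400)); b=cv2.resize(s[200:290,320:410],(400,400),interpolation=cv2.INTER_CUBIC)
cv2.imwrite("pics/w2.png",np.hstack([a,b])[:,:,::-1])
E
```

```text
[544.11729318 180.2683551  403.14461653] [-0.3596961  -0.05531298  0.61806151]
```

View pics/w2.png

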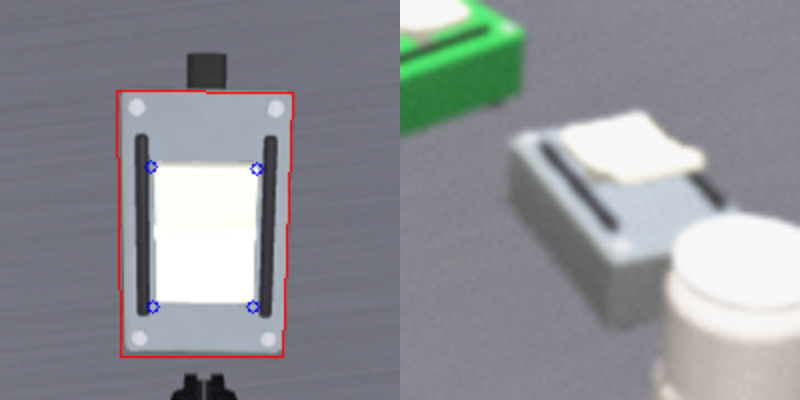

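The crops show the rocker tipped over, with its near half level and far half raised, and the box still on its outline. Next is the reset button.

Call:
move_arm:
  commands:
    - [[0.18, -0.95, 0], -0.03, -1]
    - [[0.18, -0.95, 0], -0.03, -1]
    - [[0.18, -0.95, 0], -0.03, -1]
    - [[0.18, -0.95, 0], -0.03, -1]
    - [[0.18, -0.95, 0], -0.03, -1]
    - [[0.18, -0.95, 0], -0.03, -1]
    - [[0.18, -0.95, 0], -0.03, -1]
    - [[0.18, -0.95, 0], -0.03, -1]
    - [[0.18, -0.95, 0], -0.03, -1]
    - [[0.18, -0.95, 0], -0.03, -1]
    - [[0.18, -0.95, 0], -0.03, -1]
    - [[0.18, -0.95, 0], -0.03, -1]
    - [[0.18, -0.95, 0], -0.03, -1]
    - [[0, 0, 0], 0, -1]
    - [[0, 0, 0], 0, -1]

```text
t: 7.62
eef_pos: [614.4, -191.5, 400.5]
tcp_rot: [-3.141, 0.003, -0.146]
ft_force: [0.6, 1.0, -0.4]
opening: 0.006
grip_force: 0.0
```

```bash
python3 - <<'E'
from h import *
np.set_printoptions(precision=1,suppress=True)
p=read_camera("wrist"); i=p["image"].copy(); print(env.state()["eef_pos"],env.state()["tcp_rot"])
for n,z in (("reset_top",73),("start_top",73),("stop_top",89)):
    for r in cut_out(n,p)[:2]: print(n,r["confidence"],np.array(r["at"]),at_z(p,r["at"],z)[:2],r["region"].sum())
for x,y,z in((616,-192,73),(605.5,-263.5,73),(625,-121,89)):
    q=proj(p,[[x,y,z]])[0]; cv2.circle(i,tuple(int(v) for v in q),3,(255,0,0),1)
cv2.imwrite("pics/w3.png",i[:,:,::-1])
E
```

```text
[ 614.4 -190.4  401. ] [-3.1  0.  -0.1]
reset_top 0.9 [322.7 218. ] [ 619.6 -192.5] 1319
reset_top 0.46 [  6.9 269.9] [613.8  86.4] 728
start_top 0.98 [410.4 216.1] [ 610.7 -264.6] 958
```

View pics/w3.png

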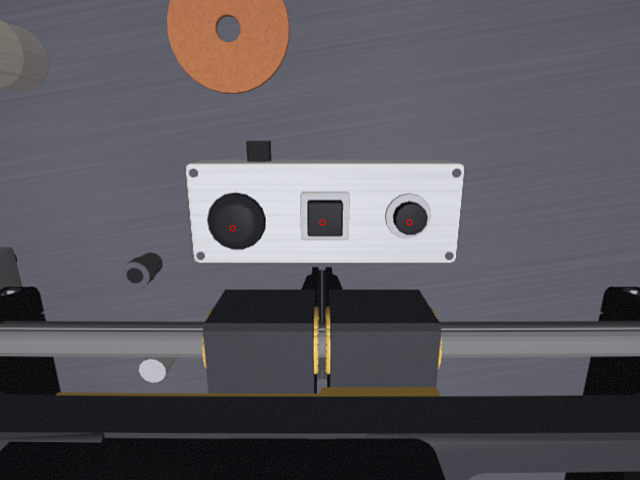

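Stop is at (236,220), reset at (323,218) and start at (410,217), all within about 4 mm of the estimate. I'll correct by +3.5 mm in x and press reset.

Call:
move_arm:
  commands:
    - [[0.12, -0.05, -0.9], 0, -1]
    - [[0, 0, -0.9], 0, -1]
    - [[0, 0, -0.9], 0, -1]
    - [[0, 0, -0.9], 0, -1]
    - [[0, 0, -0.7], 0, -1]
    - [[0, 0, -0.1], 0, -1]
    - [[0, 0, -0.1], 0, -1]
    - [[0, 0, -0.1], 0, -1]
    - [[0, 0, -0.1], 0, -1]
    - [[0, 0, -0.1], 0, -1]
    - [[0, 0, 0], 0, -1]
    - [[0, 0, 0], 0, -1]

```text
t: 8.82
eef_pos: [618.1, -191.7, 259.6]
tcp_rot: [3.141, -0.001, -0.143]
ft_force: [0.8, 0.5, 1.2]
opening: 0.007
grip_force: 0.9
```

Call:
move_arm:
  commands:
    - [[0, 0, -0.1], 0, -1]
    - [[0, 0, -0.05], 0, -1]
    - [[0, 0, -0.03], 0, -1]
    - [[0, 0, 0], 0, -1]
    - [[0, 0, 0], 0, -1]

```text
t: 9.23
eef_pos: [618.1, -191.7, 255.1]
tcp_rot: [3.141, -0.002, -0.143]
ft_force: [-2.5, 1.4, 15.0]
opening: 0.002
grip_force: 7.7
```

Call:
move_arm:
  commands:
    - [[0, 0, -0.03], 0, -1]
    - [[0, 0, -0.02], 0, -1]
    - [[0, 0, 0], 0, -1]
    - [[0, 0, 0], 0, -1]

```text
t: 9.57
eef_pos: [618.1, -191.7, 254.9]
tcp_rot: [3.141, -0.002, -0.143]
ft_force: [-6.2, 3.0, 25.8]
opening: 0.007
grip_force: 13.6
```

Reset has bottomed at 26 N. I'll lift and go over to start.

Call:
move_arm:
  commands:
    - [[0, 0, 0.1], 0, -1]
    - [[0, 0, 0.6], 0, -1]
    - [[0, 0, 0.7], 0, -1]
    - [[0, 0, 0], 0, -1]
    - [[-0.1, -0.8, 0], 0, -1]
    - [[-0.1, -0.8, 0], 0, -1]
    - [[-0.12, -0.8, 0], 0, -1]
    - [[0, 0, 0], 0, -1]
    - [[0, 0, -0.4], 0, -1]
    - [[0, 0, -0.4], 0, -1]
    - [[0, 0, -0.1], 0, -1]
    - [[0, 0, 0], 0, -1]
    - [[0, 0, 0], 0, -1]

```text
t: 10.65
eef_pos: [608.6, -262.9, 266.4]
tcp_rot: [-3.141, 0.001, -0.142]
ft_force: [0.7, -0.7, 0.6]
opening: -0.0
grip_force: 0.0
```

Call:
move_arm:
  commands:
    - [[0, 0, -0.1], 0, -1]
    - [[0, 0, -0.1], 0, -1]
    - [[0, 0, -0.1], 0, -1]
    - [[0, 0, -0.05], 0, -1]
    - [[0, 0, -0.03], 0, -1]
    - [[0, 0, 0], 0, -1]
    - [[0, 0, 0], 0, -1]

```text
t: 11.23
eef_pos: [608.6, -263.5, 256.4]
tcp_rot: [3.142, -0.001, -0.143]
ft_force: [1.2, 3.4, 6.8]
opening: 0.003
grip_force: 3.5
```

Call:
move_arm:
  commands:
    - [[0, 0, -0.03], 0, -1]
    - [[0, 0, -0.03], 0, -1]
    - [[0, 0, 0], 0, -1]

```text
t: 11.48
eef_pos: [608.6, -263.4, 256.2]
tcp_rot: [3.141, -0.002, -0.143]
ft_force: [-2.2, 6.2, 20.5]
opening: 0.004
grip_force: 10.0
```

Start has bottomed at 20 N. I'll hold for 1.5 s, then lift.

Call:
move_arm:
  commands:
    - [[0, 0, -0.01], 0, -1]
    - [[0, 0, 0], 0, -1]
    - [[0, 0, 0], 0, -1]
    - [[0, 0, 0], 0, -1]
    - [[0, 0, 0], 0, -1]
    - [[0, 0, 0], 0, -1]
    - [[0, 0, 0], 0, -1]
    - [[0, 0, 0], 0, -1]
    - [[0, 0, 0], 0, -1]
    - [[0, 0, 0], 0, -1]
    - [[0, 0, 0], 0, -1]
    - [[0, 0, 0], 0, -1]
    - [[0, 0, 0], 0, -1]
    - [[0, 0, 0], 0, -1]
    - [[0, 0, 0], 0, -1]
    - [[0, 0, 0], 0, -1]
    - [[0, 0, 0], 0, -1]
    - [[0, 0, 0], 0, -1]

```text
t: 12.98
eef_pos: [608.6, -263.4, 256.1]
tcp_rot: [3.141, -0.002, -0.143]
ft_force: [-5.0, 5.9, 22.6]
opening: 0.008
grip_force: 11.3
```

Call:
move_arm:
  commands:
    - [[0, 0, 0.1], 0, -1]
    - [[0, 0, 0.3], 0, -1]
    - [[0, 0, 1], 0, -1]
    - [[0, 0, 1], 0, -1]
    - [[0, 0, 1], 0, -1]
    - [[0, 0, 1], 0, -1]
    - [[-0.5, 0, 0.5], 0, -1]
    - [[-1, 0, 0], 0, -1]
    - [[-1, 0, 0], 0, -1]
    - [[-1, 0, 0], 0, -1]
    - [[0, 0, 0], 0, -1]

```text
t: 13.9
eef_pos: [499.6, -263.4, 401.0]
tcp_rot: [-3.141, 0.002, -0.144]
ft_force: [-0.1, -0.2, 0.7]
opening: 0.004
grip_force: 0.0
```

```bash
python3 - <<'E'
from h import *
w=read_camera("wrist"); s=read_camera("scene"); print(env.state()["t"],env.state()["ft_force"])
b=cv2.resize(s["image"][260:350,120:300],(800,400),interpolation=cv2.INTER_CUBIC)
cv2.imwrite("pics/f.png",b[:,:,::-1])
E
```

```text
14.0 [0.14675112 0.01655709 0.08924748]
```

View pics/f.png

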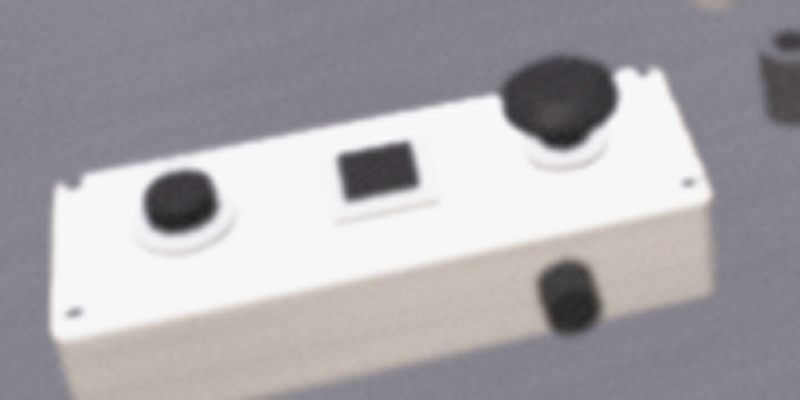

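The square reset at (378,172) sits low in its collar, so it stayed in. Start at (180,200) is back out, and the mushroom at (560,95) is out and was not touched.

```bash
python3 -c "
from cell import env
print(env.job_done())"
```

```text
the job is handed in; nothing more can be done
None
```

The job is done and handed in at about 14 s: the extractor rocker is fully on, reset is pressed and staying in, and start was held in for about 1.5 s and came back out; the box did not shift and the stop button was not touched.

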